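# Grade the release buttons of a cell processor's fluid ports

### The arm

A 7-joint arm with a two-finger parallel gripper is mounted at the origin on the work surface. World frame = base frame: x ahead of the robot, y to its left, z up, the work surface at z = 0. Lengths are in mm, angles in rad, forces in N, time in s.
With the tool pointing down it reaches from about 350 to 900 mm from the base axis. Payload 7.2 kg.
Tool frame: the origin (TCP) lies midway between the tips of the shut fingers; the grasp point (between the pads) lies ctrl.grip_point_offset behind it (ctrl.grip_point_offset is the distance from the TCP to the grasp point, in mm); z points along the fingers, y is the direction in which the jaws open and shut (so a half turn about z gives the same grasp; the last joint's range is limited). The gripper opens to 88 mm and grips with 3 to 60 N. Pads are 20 mm wide; open, the fingers measure 115 mm over their backs; the gripper's body (75 mm by 178 mm) begins 61 mm behind the grasp point.
Start: joints at [-1.182, 0.411, -0.013, 1.596, 0.006, 1.134, -0.082], TCP at [275.683, 560.917, 222.653] pointing down, gripper open.
Joint ranges: [-2.95, 2.95], [-0.29, 1.99], [-1.47, 1.44], [0.14, 2.54], [-1.03, 4.17], [0.13, 1.85], [-2.86, 2.86]. Speed limits (rad/s): [2.39, 2.39, 3.01, 3.01, 3.14, 3.14, 3.14].

### API

Orientations are given as a rotation vector (axis times angle).
In Python, from rig import sensors, optics, ticket, ctrl gives the robot as it stands.
- The arm moves only by the tool play_rows, never from a script. Its arguments are lists of equal length, an entry for each row: "delta_pos": the shift along the tool's x, y, z in mm, a list of three; "delta_rot": the turn, a rotation vector about the tool's x, y, z in degrees, a list of three; "jaw": the gripper's target within -1 to 1 (fully open at 1, half-way at 0, shut at -1). In form: {"delta_pos": [[dx, dy, dz], ...], "delta_rot": [[ax, ay, az], ...], "jaw": [jaw, ...]}. A call has 1 to 8 rows; each row is the pose to reach, as a shift and turn from the pose measured when the call began, along the tool's axes at that moment; what a row does not reach only later rows make up. A row lasts 1/12 s, in which the tool goes at most 41.7 mm and 7.16 degrees, less where a joint would pass 70% of its speed; a pose out of reach is approached as far as the arm can. A call with a gripper value outside its range is refused whole. The fingers move at their own pace and stop on an object; "grip_force" is the grip in N (left out, the last holds). Time passes only in rows, so rows that repeat a pose let the fingers close. It gives the time, the measured TCP pose, the force and the opening at its end, in the units of the state.
- sensors.state(): the state, without advancing time (a new reading comes with each control period).
- optics.get_image(name): name is "scene" or "top" or "wrist"; returns a dict with "pixels" (480x640x3 uint8, red, green, blue), "vfov" (degrees; the focal length in pixels is half the picture's height over the tangent of half this angle, whatever the lens; pixels are square), "cx", "cy" (the principal point, pixels), "k1" (the pictures are not rectified: a ray, as slopes to the right and down, at radius r is drawn at 1 + k1 r^2 times it, then the intrinsics apply), "R" (3x3) and "t" (3): a world point X has camera coordinates R X + t; the wrist camera has in their place "mount" (4x4, takes a point from camera to tool coordinates, whose origin is the TCP and whose axes are the flange's). Camera axes: x right, y down, z forward; pixel columns grow to the right and rows downward; lengths in mm; the calibration is good to about 2 mm. A picture is of the moment at which its call begins: read the wrist's pose just before it. There is no depth.
- ticket.finish_job(): hands the job in, once; it reports no verdict.
The state is a dict: "clock": time; "q": joint angles; "dq": joint speeds; "joint_torque": joint torques, N m; "eef_pos": TCP position; "eef_rot": TCP orientation; "contact_force": force on the tool from outside, world axes, zero at the start; "moment": the same for the moment, N m; "finger_gap": finger opening in mm.
Only numpy, scipy, OpenCV 4.12 (cv2) and the standard library are available. Lean on these libraries where they do the work, as an engineer would, in place of code of your own. Each camera call takes 0.05 s, during which the arm holds its last target. There are 200 camera calls.

### The job

Check the four quick-release ports on the cell processor's sloped fluid dock by pinching the two sprung buttons of each together with the same squeeze of about 10 N. Where they sink right in the springs are tired: tip that port's lever fully up the slope to its red dot (shut); where they hardly give the port is gummed up: tip its lever fully down to its blue dot (rinse). The sound ports are in use: leave their levers standing, never tip them even briefly, and do not disturb the vial, slide box and rinse bottle.

Things in the scene. Friction and masses are not known exactly. Their poses are not given: they have to be found in the camera images.
- dock: Fixed fluid dock, a dark console 260 mm wide (its y), origin on the table below the row of couplings, z up. Its panel slopes 30 degrees and rises along the dock's +x (its low side, with the levers, looks about to the robot's left): 'up the slope' is (cos 30, 0, sin 30 deg), square to the panel is (-sin 30, 0, cos 30 deg). Four ports alike, side by side on teal strips at dock y = -84, -28, 28, 84 mm.
- row (a point): Middle of the row of couplings, 30 mm off the panel, at the height of the buttons' axes; dock frame (-15, 0, 106) mm. Each port's coupling stands square on the panel there (only y differs): a grey block 36 (along slope) x 32 x 41 mm high with a white cap, 50 mm off the panel at most. A brass button 14 mm in diameter stands 10 mm out of its upslope and its downslope face: 56 mm from tip to tip.
- lever_row (a point): Middle of the row of lever pivots, 16 mm off the panel and, along it, 92 mm down the slope from point row (only y differs from port to port); dock frame (-87.7, 0, 47.9) mm. Each port has one lever: an 8 mm steel rod with a black 13 mm knob, 48 mm from pivot to tip, square to the panel at 0, swinging up and down the slope. Takes about 2 N at the knob, stays where it is left.
- rail (a point): Middle of the 10 mm hose rail across the dock, at dock x = 65 mm, 215 mm above the table, on posts at y = -127 and 127 mm. A vertical gripper closing along the slope may hit it; one leaning with the slope (30 degrees, wrist on the dock's -x side) clears it.
- lever_a (a joint): Lever of one of the four ports, rad: 0 standing square to the panel (in service), +0.6 tipped fully up the slope to its red dot (shut), -0.6 fully down the slope to its blue dot (rinse). Which of the four ports it belongs to differs from start to start; starts within 0.04 of 0.
- lever_b (a joint): Lever of one of the four ports, rad: 0 standing square to the panel (in service), +0.6 tipped fully up the slope to its red dot (shut), -0.6 fully down the slope to its blue dot (rinse). Which port it belongs to is not known beforehand.
- lever_c (a joint): Lever of one of the four ports, rad: 0 standing square to the panel (in service), +0.6 tipped fully up the slope to its red dot (shut), -0.6 fully down the slope to its blue dot (rinse). Which port it belongs to is not known beforehand.
- lever_d (a joint): Lever of one of the four ports, rad: 0 standing square to the panel (in service), +0.6 tipped fully up the slope to its red dot (shut), -0.6 fully down the slope to its blue dot (rinse). The buttons (no readings): each goes in 8 mm at most. Under a 10 N pinch each button of a sound port gives 3 to 4 mm (4 N preload), of a tired port all 8 mm (from about 5 N), of a gummed port under 1 mm.
- vial: Bystander: upright specimen vial with a teal cap, 36 mm in diameter, 72 mm high, origin under its centre.
- slide_box: Bystander: white box of glass slides, 38 x 92 x 44 mm, origin under its centre.
- rinse_bottle: Bystander: upright rinse bottle, 68 mm in diameter, 144 mm high, origin under its centre.

How it is judged:
By the outcome, as a careful person would: the job done as asked, in the order asked, and still so for the second after the job is handed in, with the robot touching nothing.
It also fails if it takes over 61 s, if anything falls off the work surface, if the arm or the gripper's body presses on something with over 40 N, if the wrist force passes 120 N, or if a joint passes its speed limit or range.

## Working session

There is one attempt and no reset: what is moved stays moved. The work goes in short steps, Python scripts to look and compute and a tool call to move; the robot and the scene stay as the last step left them, time stands still between calls to the robot, and variables do not carry over. Pictures are saved under pics/ and viewed, on a budget of 10 in all, crops included, one or two more only if the job needs it, and the job is handed in when it is done.

Besides the shell and the picture viewer there is one more tool, called after "Emit:" by a JSON object that holds its "api" and its "payload", one argument or row to a line. play_rows: Moves the arm, as the interface text tells. Its arguments: {"type":"object","properties":{"delta_pos":{"type":"array"},"delta_rot":{"type":"array"},"jaw":{"type":"array"},"grip_force":{"type":"number"}},"required":["delta_pos","delta_rot","jaw"]}

```bash
mkdir -p pics; ls; python3 - <<'E'
from rig import sensors, optics, ctrl
import cv2,json
print(sensors.state()); print(ctrl.grip_point_offset)
for n in ("scene","top"):
    d=optics.get_image(n); cv2.imwrite(f"pics/{n}0.png",d["pixels"][:,:,::-1])
    print(n,{k:(v.tolist() if hasattr(v,'tolist') else v) for k,v in d.items() if k!="pixels"})
E
```

```text
pics
{'clock': 0.0, 'q': array([-1.18220327,  0.41186736, -0.01267869,  1.59702132,  0.00564899,
        1.13427346, -0.0822022 ]), 'dq': array([-1.60247571e-03,  6.42563856e-04,  1.24080651e-03,  3.87133605e-04,
       -5.08287467e-04, -3.84866244e-04,  1.00813416e-05]), 'joint_torque': array([ 1.44975779e-04, -5.87964785e+01,  6.42249696e-01, -2.91067082e+01,
       -5.36816823e-02,  1.85144856e-02,  1.53629412e-04]), 'eef_pos': array([275.52552791, 560.45187929, 221.83884029]), 'eef_rot': array([-7.11245840e-01, -3.05983230e+00,  2.39288819e-03]), 'contact_force': array([0.85970224, 0.27453794, 0.42709438]), 'moment': array([-0.00156378, -0.01181585,  0.00818693]), 'finger_gap': 88.09221077477194}
18.700000000000003
scene {'vfov': 45.51687779564522, 'cx': 326.0393463176492, 'cy': 241.98038107802395, 'k1': -0.0072564928008468305, 'R': [[-0.12060661113087834, 0.9926583264949327, -0.00913740618580307], [0.5809147973503039, 0.06311036712526778, -0.8115140662864504], [-0.8049795299080469, -0.10318201588258091, -0.5842614380800999]], 't': [105.47979070084921, -193.59083167441057, 1944.1563437974366]}
top {'vfov': 48.02227526943769, 'cx': 319.6655682764282, 'cy': 238.77550853741778, 'k1': -0.10316357991158627, 'R': [[-0.0273391174350338, -0.9994226303089452, 0.020173712702991054], [-0.9818193968970982, 0.023054412645858235, -0.18841222342027683], [0.18783834681579598, -0.02495796634150879, -0.9818828114299611]], 't': [-36.13877896106649, 557.0010267946502, 1300.2194112182754]}
```

View pics/scene0.png

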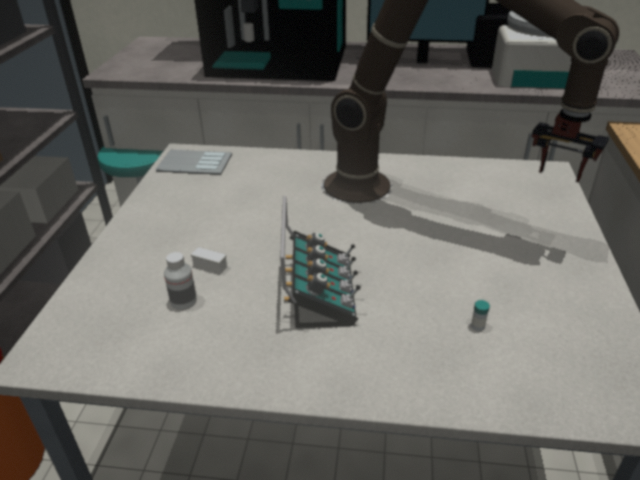

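View pics/top0.png

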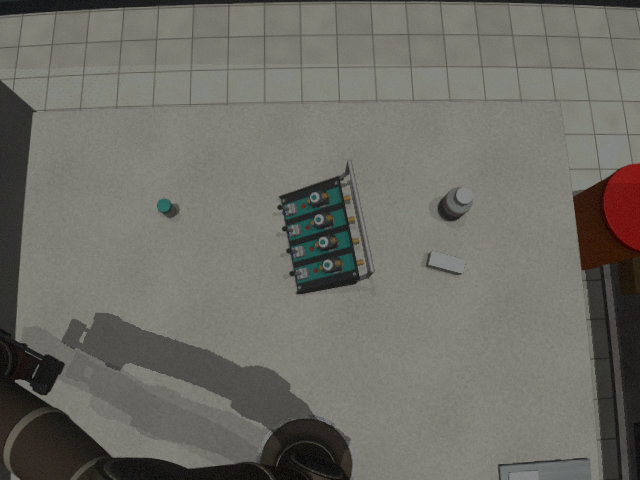

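The top view shows the dock at about (325,235), levers toward image left, with the vial at (164,206), box at (445,263) and bottle at (457,202). I'll enlarge the dock.

```bash
python3 - <<'E'
import cv2
a=cv2.imread("pics/top0.png")[155:300,265:385]
cv2.imwrite("pics/c1.png",cv2.resize(a,None,fx=4,fy=4,interpolation=cv2.INTER_CUBIC))
E
```

```text
(no output)
```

View pics/c1.png

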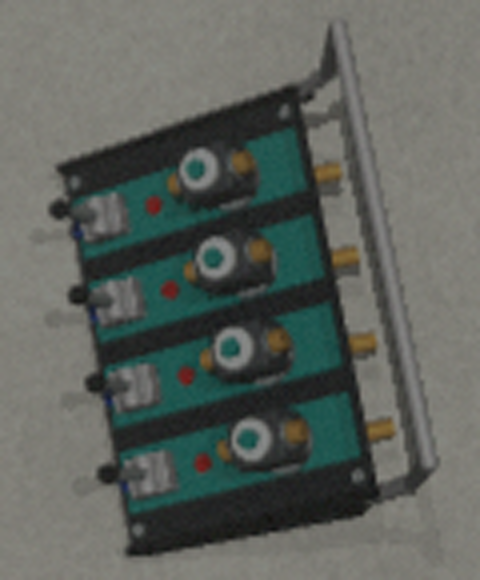

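```bash
cat > h.py <<'E'
import numpy as np, cv2
from scipy.spatial.transform import Rotation as Ro
from scipy.optimize import least_squares
c,s=np.cos(np.pi/6),.5
UP=np.array([c,0,s]); N=np.array([-s,0,c]); ROW=np.array([-15,0,106.]); LEV=np.array([-87.7,0,47.9]); Y=np.array([0,1.,0])
def proj(d,R,t,X):
    p=(np.asarray(X)@np.asarray(R).T)+t; q=p[:,:2]/p[:,2:]; r2=(q**2).sum(1,keepdims=True)
    f=240/np.tan(np.radians(d["vfov"]/2)); return q*(1+d["k1"]*r2)*f+[d["cx"],d["cy"]]
def D2W(p,X): # p=(x,y,yaw)
    return Ro.from_euler('z',p[2]).apply(X)+[p[0],p[1],0]
E
python3 - <<'E'
from h import *
from rig import optics
d=optics.get_image("top")
ys=[84,28,-28,-84]
X=[ROW+20*N+Y*y for y in ys]+[LEV+41.5*N+Y*y for y in ys]+[np.array([65,127,215.]),np.array([65,-127,215.])]
u=np.array([(197,170),(213,258),(233,349),(250,440),(59,209),(78,295),(95,383),(107,473),(338,25),(430,465)])
u=(u+.5)/4-.5+[265,155]
f=lambda p:(proj(d,d["R"],d["t"],D2W(p,np.array(X)))-u).ravel()
r=least_squares(f,[600,0,-1.4],loss='soft_l1'); print(r.x,f(r.x).reshape(-1,2).round(1))
p=r.x
for y in ys: print(y,D2W(p,[ROW+Y*y,LEV+Y*y]).round(0).tolist())
E
```

```text
[567.05838414 -74.56111606  30.00355059] [[-0.3 -0.3]
 [-0.  -0.1]
 [-0.7 -0.2]
 [-0.5 -0.1]
 [ 1.   0. ]
 [ 0.1  0.2]
 [-0.2  0.3]
 [ 0.9  0.2]
 [ 0.2  0.5]
 [-0.1 -0.5]]
84 [[648.0, -46.0, 106.0], [636.0, 25.0, 48.0]]
28 [[592.0, -55.0, 106.0], [581.0, 16.0, 48.0]]
-28 [[537.0, -64.0, 106.0], [526.0, 8.0, 48.0]]
-84 [[482.0, -73.0, 106.0], [470.0, -1.0, 48.0]]
```

```bash
cat >> h.py <<'E'
P=np.array([567.06,-74.56,30.0036-10*np.pi])
def goal(dock_pt,lean=30,flip=False,p=None):
    """world TCP position for dock point; tool z = -N(lean), tool y = -UP(lean)"""
    p=P if p is None else p
    a=np.radians(lean); up=np.array([np.cos(a),0,np.sin(a)]); n=np.array([-np.sin(a),0,np.cos(a)])
    y=up if flip else -up; z=-n
    R=Ro.from_euler('z',p[2]).as_matrix()@np.c_[np.cross(y,z),y,z]
    return D2W(p,np.atleast_2d(dock_pt))[0],Ro.from_matrix(R)
def delta(g,st=None):
    from rig import sensors
    st=st or sensors.state(); R0=Ro.from_rotvec(st["eef_rot"])
    dp=R0.inv().apply(g[0]-st["eef_pos"]); dr=np.degrees((R0.inv()*g[1]).as_rotvec())
    print("dpos",dp.round(1).tolist(),"drot",dr.round(2).tolist())
def loc(y,up,n): return ROW+Y*y+UP*up+N*n   # TCP location relative to row point
def where(p=None):
    from rig import sensors
    p=P if p is None else p; st=sensors.state()
    d=Ro.from_euler('z',-p[2]).apply(st["eef_pos"]-[p[0],p[1],0])-ROW
    print("t",round(st["clock"],2),"tcp y/up/n",(d@np.c_[Y,UP,N]).round(1),"gap",round(st["finger_gap"],1),"F",st["contact_force"].round(1), "F y/up/n",(Ro.from_euler('z',-p[2]).apply(st["contact_force"])@np.c_[Y,UP,N]).round(1))
E
python3 - <<'E'
from h import *
where(); delta(goal(loc(28,0,140)))
E
```

```text
t 0.15 tcp y/up/n [-187.6 -512.   429.6] gap 87.8 F [-0.2  0.1 -0.2] F y/up/n [-0.2 -0.2 -0.1]
dpos [-515.6, -355.9, -4.7] drot [28.97, -9.24, -34.43]
```

Emit:
{"api": "play_rows", "payload": {
  "delta_pos": [
    [-40, -28, 0],
    [-80, -56, 0],
    [-120, -84, 0],
    [-160, -112, -1],
    [-200, -140, -2],
    [-240, -168, -2],
    [-280, -196, -3],
    [-320, -224, -3]
  ],
  "delta_rot": [
    [3.6, -1.2, -4.3],
    [7.2, -2.4, -8.6],
    [10.8, -3.6, -12.9],
    [14.4, -4.8, -17.2],
    [18, -6, -21.5],
    [21.6, -7.2, -25.8],
    [25.2, -8.4, -30.1],
    [28.97, -9.24, -34.43]
  ],
  "jaw": [1, 1, 1, 1, 1, 1, 1, 1],
  "grip_force": 10
}}

```text
clock: 0.82
eef_pos: [437.0, 267.1, 225.0]
eef_rot: [-0.243, 2.985, -0.805]
contact_force: [-0.2, -0.7, -0.2]
finger_gap: 87.6
```

```bash
python3 - <<'E'
from h import *
where(); delta(goal(loc(28,0,140)))
E
```

```text
t 0.82 tcp y/up/n [ -74.5 -237.5  274.5] gap 87.6 F [-0.2 -0.7 -0.2] F y/up/n [-0.3  0.4 -0.5]
dpos [-101.5, -237.5, 135.3] drot [-0.17, 0.02, 0.23]
```

Emit:
{"api": "play_rows", "payload": {
  "delta_pos": [
    [-13, -30, 17],
    [-26, -60, 34],
    [-39, -90, 51],
    [-52, -120, 68],
    [-65, -150, 85],
    [-78, -180, 102],
    [-91, -210, 119],
    [-101.5, -237.5, 135]
  ],
  "delta_rot": [
    [0, 0, 0],
    [0, 0, 0],
    [0, 0, 0],
    [0, 0, 0],
    [0, 0, 0],
    [0, 0, 0],
    [0, 0, 0],
    [0, 0, 0]
  ],
  "jaw": [1, 1, 1, 1, 1, 1, 1, 1]
}}

```text
clock: 1.48
eef_pos: [582.1, 11.7, 227.6]
eef_rot: [-0.242, 2.985, -0.805]
contact_force: [0.0, -0.3, -0.1]
finger_gap: 88.0
```

```bash
python3 - <<'E'
from h import *
from rig import sensors,optics
import pickle
where(); st=sensors.state(); d=optics.get_image("wrist"); pickle.dump((st,d),open("w1.pkl","wb"))
cv2.imwrite("pics/w1.png",d["pixels"][:,:,::-1]); print(d["mount"],d["vfov"],d["k1"])
E
```

```text
t 1.48 tcp y/up/n [ 28.5   2.1 139.2] gap 88.0 F [ 0.  -0.3 -0.1] F y/up/n [-0.   0.2 -0.3]
[[-5.30670705e-05 -9.69972888e-01 -2.43213063e-01  6.71487307e+01]
 [ 9.99999761e-01  1.16011228e-04 -6.80863116e-04 -7.59959946e-01]
 [ 6.88634209e-04 -2.43213041e-01  9.69972650e-01 -1.63274224e+02]
 [ 0.00000000e+00  0.00000000e+00  0.00000000e+00  1.00000000e+00]] 61.1358796054652 -0.05509308673408598
```

View pics/w1.png

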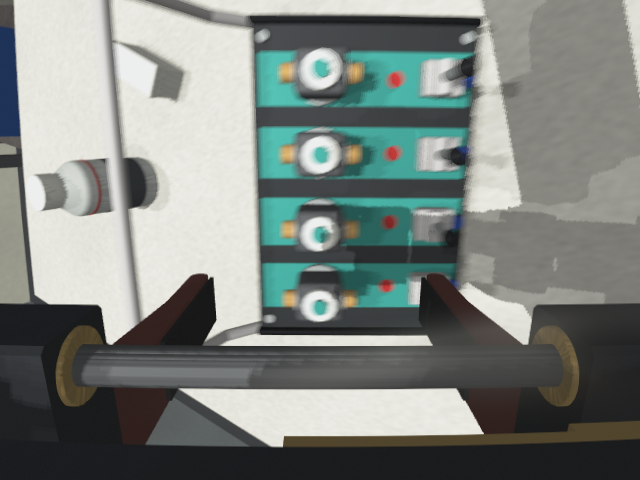

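Wrist view: couplings at about (322,70), (321,154), (319,229), (320,300) for y=-84…84, with knobs at (467,67), (459,156), (453,238) and (442,287). I'll refit with these.

```bash
python3 - <<'E'
from h import *
import pickle
st,d=pickle.load(open("w1.pkl","rb")); M=d["mount"]; R0=Ro.from_rotvec(st["eef_rot"]).as_matrix()
Rc=(R0@M[:3,:3]).T; tc=-Rc@(R0@M[:3,3]+st["eef_pos"])
ys=[-84,-28,28,84]
X=np.array([ROW+20*N+Y*y for y in ys]+[ROW+26*UP+Y*y for y in ys]+[ROW-26*UP+Y*y for y in ys]+[LEV+41.5*N+Y*y for y in ys])
u=np.array([(322,70),(321,154),(319,229),(320,300),(285,73),(287,154),(289,230),(290,300),(357,73),(354,154),(352,229),(350,299),(467,67),(460,156),(454,238),(441,288)])
f=lambda p,n=12:(proj(d,Rc,tc,D2W(p,X))-u)[:n].ravel()
r=least_squares(f,P,loss='soft_l1'); print(P,r.x); print(f(r.x,16).reshape(-1,2).round(1).tolist())
where(r.x)
E
```

```text
[567.06       -74.56        -1.41232654] [567.03525376 -75.78000344  -1.41281188]
[[-0.8, -1.6], [-0.3, 1.1], [1.3, 5.8], [-0.2, 7.5], [-0.9, 0.1], [-1.9, -0.1], [-2.9, -1.3], [-2.8, -2.8], [1.0, 0.4], [2.1, 0.2], [2.2, -0.0], [2.4, -1.4], [-2.2, 1.2], [-1.8, 0.6], [-2.5, -0.1], [3.9, 23.9]]
t 1.53 tcp y/up/n [ 28.9   8.3 136.6] gap 87.9 F [ 0.8 -5.6  1.2] F y/up/n [-0.1  5.6 -1.8]
```

```bash
sed -i 's/^P=.*/P=np.array([567.05,-75.1,-1.4126])/' h.py; python3 - <<'E'
from h import *
where(); delta(goal(loc(28,0,60)));delta(goal(loc(28,0,-18.7)))
E
```

```text
t 1.53 tcp y/up/n [ 28.8   8.9 136.3] gap 87.9 F [ 0.8 -5.6  1.2] F y/up/n [-0.1  5.6 -1.8]
dpos [0.6, 9.4, 76.2] drot [-0.43, -0.16, -0.19]
dpos [0.4, 10.0, 154.9] drot [-0.43, -0.16, -0.19]
```

Emit:
{"api": "play_rows", "payload": {
  "delta_pos": [
    [0.5, 5, 20],
    [0.5, 9.5, 40],
    [0.5, 9.5, 60],
    [0.5, 9.7, 80],
    [0.5, 9.8, 95],
    [0.5, 9.8, 105],
    [0.5, 9.8, 110],
    [0.5, 9.8, 110]
  ],
  "delta_rot": [
    [-0.4, -0.2, -0.2],
    [-0.4, -0.2, -0.2],
    [-0.4, -0.2, -0.2],
    [-0.4, -0.2, -0.2],
    [-0.4, -0.2, -0.2],
    [-0.4, -0.2, -0.2],
    [-0.4, -0.2, -0.2],
    [-0.4, -0.2, -0.2]
  ],
  "jaw": [1, 1, 1, 1, 1, 1, 1, 1]
}}

```text
clock: 2.2
eef_pos: [589.8, -43.2, 128.0]
eef_rot: [-0.237, 2.987, -0.802]
contact_force: [0.9, -0.1, 0.0]
finger_gap: 87.9
```

```bash
python3 - <<'E'
from h import *
where(); delta(goal(loc(28,0,-18.7)))
E
```

```text
t 2.2 tcp y/up/n [27.5 -0.2 25.4] gap 87.9 F [ 0.9 -0.1  0. ] F y/up/n [ 0.9  0.2 -0.1]
dpos [-0.5, -0.1, 44.1] drot [-0.06, -0.05, 0.02]
```

Emit:
{"api": "play_rows", "payload": {
  "delta_pos": [
    [-0.5, 0, 12],
    [-0.5, 0, 24],
    [-0.5, 0, 36],
    [-0.5, 0, 44],
    [-0.5, 0, 44],
    [-0.5, 0, 44]
  ],
  "delta_rot": [
    [0, 0, 0],
    [0, 0, 0],
    [0, 0, 0],
    [0, 0, 0],
    [0, 0, 0],
    [0, 0, 0]
  ],
  "jaw": [1, 1, 1, 1, 1, 1]
}}

```text
clock: 2.7
eef_pos: [593.4, -65.5, 89.3]
eef_rot: [-0.237, 2.988, -0.803]
contact_force: [0.1, -0.1, 0.7]
finger_gap: 88.1
```

Emit:
{"api": "play_rows", "payload": {
  "delta_pos": [
    [0, 0, 0],
    [0, 0, 0],
    [0, 0, 0],
    [0, 0, 0],
    [0, 0, 0],
    [0, 0, 0],
    [0, 0, 0],
    [0, 0, 0]
  ],
  "delta_rot": [
    [0, 0, 0],
    [0, 0, 0],
    [0, 0, 0],
    [0, 0, 0],
    [0, 0, 0],
    [0, 0, 0],
    [0, 0, 0],
    [0, 0, 0]
  ],
  "jaw": [-1, -1, -1, -1, -1, -1, -1, -1],
  "grip_force": 10
}}

```text
clock: 3.37
eef_pos: [593.4, -63.8, 88.8]
eef_rot: [-0.239, 2.988, -0.8]
contact_force: [-0.8, 5.6, -3.3]
finger_gap: 54.6
```

```bash
python3 - <<'E'
from h import *
where()
E
```

```text
t 3.37 tcp y/up/n [ 27.8  -1.7 -18.9] gap 54.6 F [-0.8  5.6 -3.3] F y/up/n [ 0.1 -6.6 -0.1]
```

Emit:
{"api": "play_rows", "payload": {
  "delta_pos": [
    [0, 0.5, 0],
    [0, 0.5, 0],
    [0, 0.5, 0],
    [0, 0.5, 0],
    [0, 0.5, 0],
    [0, 0.5, 0]
  ],
  "delta_rot": [
    [0, 0, 0],
    [0, 0, 0],
    [0, 0, 0],
    [0, 0, 0],
    [0, 0, 0],
    [0, 0, 0]
  ],
  "jaw": [-1, -1, -1, -1, -1, -1],
  "grip_force": 10
}}

```text
clock: 3.87
eef_pos: [593.4, -63.5, 88.7]
eef_rot: [-0.238, 2.988, -0.8]
contact_force: [-0.5, 0.9, -1.6]
finger_gap: 54.5
```

```bash
python3 - <<'E'
from h import *
where()
E
```

```text
t 3.87 tcp y/up/n [ 27.8  -2.  -18.9] gap 54.5 F [-0.5  0.9 -1.6] F y/up/n [-0.3 -1.6 -0.9]
```

Emit:
{"api": "play_rows", "payload": {
  "delta_pos": [
    [0, 0, 0],
    [0, 0, 0],
    [0, 0, 0],
    [0, 0, 0],
    [0, 0, 0]
  ],
  "delta_rot": [
    [0, 0, 0],
    [0, 0, 0],
    [0, 0, 0],
    [0, 0, 0],
    [0, 0, 0]
  ],
  "jaw": [1, 1, 1, 1, 1]
}}

```text
clock: 4.28
eef_pos: [593.4, -63.8, 88.8]
eef_rot: [-0.238, 2.988, -0.801]
contact_force: [0.4, 1.0, -0.1]
finger_gap: 84.2
```

```bash
python3 - <<'E'
from h import *
where();  delta(goal(loc(84,-2.1,-18.7)))
E
```

```text
t 4.28 tcp y/up/n [ 27.8  -1.7 -18.9] gap 84.2 F [ 0.4  1.  -0.1] F y/up/n [ 0.6 -0.8  0.4]
dpos [-56.2, 0.3, -0.3] drot [0.0, -0.08, 0.06]
```

Emit:
{"api": "play_rows", "payload": {
  "delta_pos": [
    [-14, 0.3, 0],
    [-28, 0.3, 0],
    [-42, 0.3, 0],
    [-56, 0.3, 0],
    [-56, 0.3, 0],
    [-56, 0.3, 0]
  ],
  "delta_rot": [
    [0, 0, 0],
    [0, 0, 0],
    [0, 0, 0],
    [0, 0, 0],
    [0, 0, 0],
    [0, 0, 0]
  ],
  "jaw": [1, 1, 1, 1, 1, 1]
}}

```text
clock: 4.78
eef_pos: [648.6, -54.9, 88.3]
eef_rot: [-0.238, 2.988, -0.801]
contact_force: [-0.2, 0.1, 0.9]
finger_gap: 87.8
```

Emit:
{"api": "play_rows", "payload": {
  "delta_pos": [
    [0, 0, 0],
    [0, 0, 0],
    [0, 0, 0],
    [0, 0, 0],
    [0, 0, 0],
    [0, 0, 0],
    [0, 0, 0],
    [0, 0, 0]
  ],
  "delta_rot": [
    [0, 0, 0],
    [0, 0, 0],
    [0, 0, 0],
    [0, 0, 0],
    [0, 0, 0],
    [0, 0, 0],
    [0, 0, 0],
    [0, 0, 0]
  ],
  "jaw": [-1, -1, -1, -1, -1, -1, -1, -1],
  "grip_force": 10
}}

```text
clock: 5.45
eef_pos: [648.4, -54.8, 88.3]
eef_rot: [-0.238, 2.988, -0.801]
contact_force: [-1.3, 1.6, 1.8]
finger_gap: 48.0
```

```bash
python3 - <<'E'
from h import *
where()
E
```

```text
t 5.45 tcp y/up/n [ 83.5  -2.1 -19.2] gap 48.0 F [-1.3  1.6  1.8] F y/up/n [-1.  -0.6  2.5]
```

Emit:
{"api": "play_rows", "payload": {
  "delta_pos": [
    [0, 0, 0],
    [0, 0, 0],
    [0, 0, 0],
    [0, 0, 0],
    [0, 0, 0],
    [0, 0, 0]
  ],
  "delta_rot": [
    [0, 0, 0],
    [0, 0, 0],
    [0, 0, 0],
    [0, 0, 0],
    [0, 0, 0],
    [0, 0, 0]
  ],
  "jaw": [-1, -1, -1, -1, -1, -1]
}}

```text
clock: 5.95
eef_pos: [648.4, -54.8, 88.3]
eef_rot: [-0.238, 2.988, -0.801]
contact_force: [0.3, 0.4, 0.6]
finger_gap: 48.1
```

Emit:
{"api": "play_rows", "payload": {
  "delta_pos": [
    [0, 0, 0],
    [0, 0, 0],
    [0, 0, 0],
    [0, 0, 0],
    [0, 0, 0],
    [0, 0, 0]
  ],
  "delta_rot": [
    [0, 0, 0],
    [0, 0, 0],
    [0, 0, 0],
    [0, 0, 0],
    [0, 0, 0],
    [0, 0, 0]
  ],
  "jaw": [1, 1, 1, 1, 1, 1]
}}

```text
clock: 6.45
eef_pos: [648.4, -54.8, 88.3]
eef_rot: [-0.238, 2.988, -0.801]
contact_force: [-0.5, 0.3, -0.1]
finger_gap: 84.7
```

```bash
python3 - <<'E'
from h import *
where();  delta(goal(loc(-28,-2.1,-18.7)))
E
```

```text
t 6.45 tcp y/up/n [ 83.5  -2.1 -19.2] gap 84.7 F [-0.5  0.3 -0.1] F y/up/n [-0.4 -0.4  0.1]
dpos [111.5, 0.1, -0.3] drot [-0.01, -0.12, 0.06]
```

Port +84 settled at a gap of 48, which reads as sound. Next is port -28.

Emit:
{"api": "play_rows", "payload": {
  "delta_pos": [
    [20, 0, 0],
    [40, 0, 0],
    [60, 0, 0],
    [80, 0, -0.3],
    [100, 0, -0.3],
    [111.5, 0, -0.3],
    [111.5, 0, -0.3],
    [111.5, 0, -0.3]
  ],
  "delta_rot": [
    [0, 0, 0],
    [0, 0, 0],
    [0, 0, 0],
    [0, 0, 0],
    [0, 0, 0],
    [0, 0, 0],
    [0, 0, 0],
    [0, 0, 0]
  ],
  "jaw": [1, 1, 1, 1, 1, 1, 1, 1]
}}

```text
clock: 7.12
eef_pos: [538.7, -72.0, 89.1]
eef_rot: [-0.238, 2.987, -0.801]
contact_force: [0.4, 0.9, -0.1]
finger_gap: 87.6
```

Emit:
{"api": "play_rows", "payload": {
  "delta_pos": [
    [0, 0, 0],
    [0, 0, 0],
    [0, 0, 0],
    [0, 0, 0],
    [0, 0, 0],
    [0, 0, 0],
    [0, 0, 0],
    [0, 0, 0]
  ],
  "delta_rot": [
    [0, 0, 0],
    [0, 0, 0],
    [0, 0, 0],
    [0, 0, 0],
    [0, 0, 0],
    [0, 0, 0],
    [0, 0, 0],
    [0, 0, 0]
  ],
  "jaw": [-1, -1, -1, -1, -1, -1, -1, -1],
  "grip_force": 10
}}

```text
clock: 7.78
eef_pos: [538.8, -72.1, 89.0]
eef_rot: [-0.238, 2.987, -0.8]
contact_force: [2.7, -0.6, -2.8]
finger_gap: 49.7
```

Emit:
{"api": "play_rows", "payload": {
  "delta_pos": [
    [0, 0, 0],
    [0, 0, 0],
    [0, 0, 0],
    [0, 0, 0],
    [0, 0, 0],
    [0, 0, 0]
  ],
  "delta_rot": [
    [0, 0, 0],
    [0, 0, 0],
    [0, 0, 0],
    [0, 0, 0],
    [0, 0, 0],
    [0, 0, 0]
  ],
  "jaw": [-1, -1, -1, -1, -1, -1]
}}

```text
clock: 8.28
eef_pos: [538.9, -72.0, 89.0]
eef_rot: [-0.238, 2.987, -0.8]
contact_force: [1.3, -0.2, -2.5]
finger_gap: 49.1
```

```bash
python3 - <<'E'
from h import *
where();  delta(goal(loc(-84,-2.1,-18.7)))
E
```

```text
t 8.28 tcp y/up/n [-27.4  -2.  -18.5] gap 49.1 F [ 1.3 -0.2 -2.5] F y/up/n [ 1.3 -0.9 -2.4]
dpos [56.6, 0.2, 0.3] drot [0.01, -0.05, 0.06]
```

Port -28 has a gap of 49.1, so 3.4 mm per button: sound. Last is port -84.

Emit:
{"api": "play_rows", "payload": {
  "delta_pos": [
    [0, 0, 0],
    [0, 0, 0],
    [0, 0, 0],
    [0, 0, 0],
    [0, 0, 0],
    [0, 0, 0]
  ],
  "delta_rot": [
    [0, 0, 0],
    [0, 0, 0],
    [0, 0, 0],
    [0, 0, 0],
    [0, 0, 0],
    [0, 0, 0]
  ],
  "jaw": [1, 1, 1, 1, 1, 1]
}}

```text
clock: 8.78
eef_pos: [538.8, -72.1, 89.1]
eef_rot: [-0.238, 2.987, -0.8]
contact_force: [-0.2, -0.4, -0.6]
finger_gap: 85.4
```

Emit:
{"api": "play_rows", "payload": {
  "delta_pos": [
    [14, 0, 0],
    [28, 0, 0],
    [42, 0, 0],
    [56.6, 0.1, 0],
    [56.6, 0.1, 0],
    [56.6, 0.1, 0]
  ],
  "delta_rot": [
    [0, 0, 0],
    [0, 0, 0],
    [0, 0, 0],
    [0, 0, 0],
    [0, 0, 0],
    [0, 0, 0]
  ],
  "jaw": [1, 1, 1, 1, 1, 1]
}}

```text
clock: 9.28
eef_pos: [483.0, -80.8, 89.3]
eef_rot: [-0.239, 2.987, -0.8]
contact_force: [0.8, 0.8, 0.6]
finger_gap: 87.8
```

Emit:
{"api": "play_rows", "payload": {
  "delta_pos": [
    [0, 0, 0],
    [0, 0, 0],
    [0, 0, 0],
    [0, 0, 0],
    [0, 0, 0],
    [0, 0, 0],
    [0, 0, 0],
    [0, 0, 0]
  ],
  "delta_rot": [
    [0, 0, 0],
    [0, 0, 0],
    [0, 0, 0],
    [0, 0, 0],
    [0, 0, 0],
    [0, 0, 0],
    [0, 0, 0],
    [0, 0, 0]
  ],
  "jaw": [-1, -1, -1, -1, -1, -1, -1, -1],
  "grip_force": 10
}}

```text
clock: 9.95
eef_pos: [483.2, -80.7, 89.2]
eef_rot: [-0.239, 2.987, -0.8]
contact_force: [1.9, -1.3, -2.0]
finger_gap: 39.5
```

Emit:
{"api": "play_rows", "payload": {
  "delta_pos": [
    [0, 0, 0],
    [0, 0, 0],
    [0, 0, 0],
    [0, 0, 0],
    [0, 0, 0],
    [0, 0, 0]
  ],
  "delta_rot": [
    [0, 0, 0],
    [0, 0, 0],
    [0, 0, 0],
    [0, 0, 0],
    [0, 0, 0],
    [0, 0, 0]
  ],
  "jaw": [-1, -1, -1, -1, -1, -1]
}}

```text
clock: 10.45
eef_pos: [483.2, -80.8, 89.2]
eef_rot: [-0.239, 2.987, -0.8]
contact_force: [1.3, -0.3, -1.3]
finger_gap: 39.8
```

```bash
python3 - <<'E'
from h import *
where()
E
```

```text
t 10.45 tcp y/up/n [-83.7  -2.  -18.2] gap 39.8 F [ 1.3 -0.3 -1.3] F y/up/n [ 1.2 -0.2 -1.4]
```

Gap 39.8, so port -84 is tired. Port 28 is gummed, and ports -28 and 84 are sound. So I'll tip lever -84 up and lever 28 down, pushing with shut fingers.

Emit:
{"api": "play_rows", "payload": {
  "delta_pos": [
    [0, 0, 0],
    [0, 0, 0],
    [0, 0, 0],
    [0, 0, 0],
    [0, 0, 0],
    [0, 0, 0]
  ],
  "delta_rot": [
    [0, 0, 0],
    [0, 0, 0],
    [0, 0, 0],
    [0, 0, 0],
    [0, 0, 0],
    [0, 0, 0]
  ],
  "jaw": [1, 1, 1, 1, 1, 1]
}}

```text
clock: 10.95
eef_pos: [483.1, -80.8, 89.2]
eef_rot: [-0.238, 2.987, -0.8]
contact_force: [-0.6, -0.7, 0.8]
finger_gap: 76.1
```

Emit:
{"api": "play_rows", "payload": {
  "delta_pos": [
    [0, 0, -20],
    [0, 0, -40],
    [0, 0, -60],
    [0, 0, -80],
    [0, 0, -90],
    [0, 0, -90],
    [0, 0, -90]
  ],
  "delta_rot": [
    [0, 0, 0],
    [0, 0, 0],
    [0, 0, 0],
    [0, 0, 0],
    [0, 0, 0],
    [0, 0, 0],
    [0, 0, 0]
  ],
  "jaw": [1, 1, 1, 1, -1, -1, -1]
}}

```text
clock: 11.53
eef_pos: [476.1, -36.4, 167.0]
eef_rot: [-0.239, 2.986, -0.799]
contact_force: [0.0, -0.2, 0.6]
finger_gap: 71.2
```

Emit:
{"api": "play_rows", "payload": {
  "delta_pos": [
    [0, 20, 0],
    [0, 40, 0],
    [0, 60, 0],
    [0, 80, 0],
    [0, 100, 0],
    [0, 120, 0],
    [0, 126, 0],
    [0, 126, 0]
  ],
  "delta_rot": [
    [0, 0, 0],
    [0, 0, 0],
    [0, 0, 0],
    [0, 0, 0],
    [0, 0, 0],
    [0, 0, 0],
    [0, 0, 0],
    [0, 0, 0]
  ],
  "jaw": [-1, -1, -1, -1, -1, -1, -1, -1]
}}

```text
clock: 12.2
eef_pos: [458.1, 71.5, 102.6]
eef_rot: [-0.243, 2.988, -0.802]
contact_force: [0.7, -0.1, -0.5]
finger_gap: 17.7
```

```bash
python3 - <<'E'
from h import *
from rig import sensors,optics
where(); delta(goal(loc(-84,-127,12)))
import time
st=sensors.state(); d=optics.get_image("wrist"); import pickle; pickle.dump((st,d),open("w2.pkl","wb"))
cv2.imwrite("pics/w2.png",d["pixels"][:,:,::-1])
E
```

```text
t 12.2 tcp y/up/n [ -84.5 -129.    70.6] gap 17.7 F [ 0.7 -0.1 -0.5] F y/up/n [ 0.6 -0.  -0.5]
dpos [-0.6, -1.9, 58.6] drot [-0.03, -0.07, 0.24]
```

View pics/w2.png

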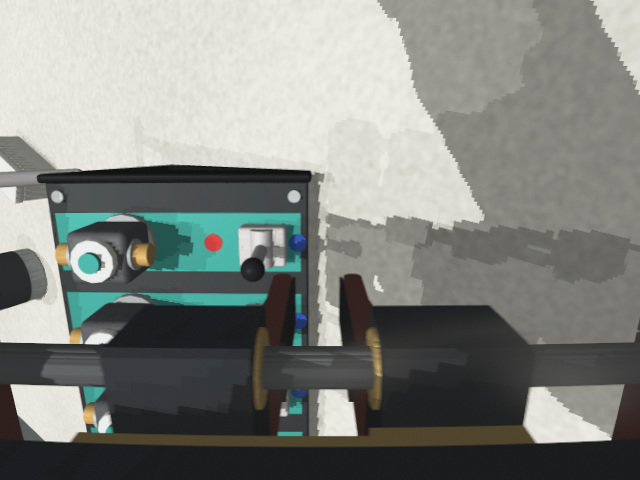

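The w2 view shows lever -84's knob at (252,270), with the fingers to its downslope side near (317,285) and still closing. I'll finish closing, descend, then push up.

Emit:
{"api": "play_rows", "payload": {
  "delta_pos": [
    [0, -1, 0],
    [0, -1, 0],
    [0, -2, 0],
    [0, -2, 15],
    [0, -2, 30],
    [0, -2, 45],
    [0, -2, 58],
    [0, -2, 58]
  ],
  "delta_rot": [
    [0, 0, 0],
    [0, 0, 0],
    [0, 0, 0],
    [0, 0, 0],
    [0, 0, 0],
    [0, 0, 0],
    [0, 0, 0],
    [0, 0, 0]
  ],
  "jaw": [-1, -1, -1, -1, -1, -1, -1, -1]
}}

```text
clock: 12.92
eef_pos: [462.4, 37.7, 53.4]
eef_rot: [-0.237, 2.989, -0.805]
contact_force: [-0.7, -0.2, 0.4]
finger_gap: 0.6
```

Emit:
{"api": "play_rows", "payload": {
  "delta_pos": [
    [0, -4, 0],
    [0, -8, 0],
    [0, -12, 0],
    [0, -16, 0],
    [0, -20, 0],
    [0, -24, 0],
    [0, -24, 0]
  ],
  "delta_rot": [
    [0, 0, 0],
    [0, 0, 0],
    [0, 0, 0],
    [0, 0, 0],
    [0, 0, 0],
    [0, 0, 0],
    [0, 0, 0]
  ],
  "jaw": [-1, -1, -1, -1, -1, -1, -1]
}}

```text
clock: 13.5
eef_pos: [466.3, 17.3, 66.0]
eef_rot: [-0.237, 2.988, -0.804]
contact_force: [0.5, 3.0, 1.2]
finger_gap: 0.4
```

```bash
python3 - <<'E'
from h import *
where()
E
```

```text
t 13.5 tcp y/up/n [-84.9 -99.7  11.4] gap 0.4 F [0.5 3.  1.2] F y/up/n [ 1.  -1.9  2.5]
```

Emit:
{"api": "play_rows", "payload": {
  "delta_pos": [
    [0, -2, 0],
    [0, -4, 0],
    [0, -6, 0],
    [0, -6, 0]
  ],
  "delta_rot": [
    [0, 0, 0],
    [0, 0, 0],
    [0, 0, 0],
    [0, 0, 0]
  ],
  "jaw": [-1, -1, -1, -1]
}}

```text
clock: 13.83
eef_pos: [467.1, 11.8, 69.1]
eef_rot: [-0.237, 2.988, -0.804]
contact_force: [0.2, 3.5, -2.7]
finger_gap: 0.5
```

Emit:
{"api": "play_rows", "payload": {
  "delta_pos": [
    [0, -2, 0],
    [0, -4, 0],
    [0, -4, 0]
  ],
  "delta_rot": [
    [0, 0, 0],
    [0, 0, 0],
    [0, 0, 0]
  ],
  "jaw": [-1, -1, -1]
}}

```text
clock: 14.08
eef_pos: [467.6, 8.1, 71.2]
eef_rot: [-0.236, 2.988, -0.804]
contact_force: [-1.0, 3.2, -0.8]
finger_gap: 0.1
```

```bash
python3 - <<'E'
from h import *
where()
E
```

```text
t 14.08 tcp y/up/n [-85.1 -89.1  11.3] gap 0.1 F [-1.   3.2 -0.8] F y/up/n [-0.5 -3.3  1. ]
```

Emit:
{"api": "play_rows", "payload": {
  "delta_pos": [
    [0, -2, 0],
    [0, -4, 0],
    [0, -4, 0]
  ],
  "delta_rot": [
    [0, 0, 0],
    [0, 0, 0],
    [0, 0, 0]
  ],
  "jaw": [-1, -1, -1]
}}

```text
clock: 14.33
eef_pos: [468.1, 7.4, 72.5]
eef_rot: [-0.239, 2.989, -0.797]
contact_force: [-3.1, 10.9, -4.7]
finger_gap: 0.6
```

```bash
python3 - <<'E'
from h import *
where()
E
```

```text
t 14.33 tcp y/up/n [-84.7 -87.8  12. ] gap 0.6 F [-3.1 10.9 -4.7] F y/up/n [ -1.3 -12.1   1.6]
```

Emit:
{"api": "play_rows", "payload": {
  "delta_pos": [
    [0, 8, 0],
    [0, 16, 0],
    [0, 16, -18],
    [0, 16, -36],
    [0, 16, -55],
    [0, 16, -55]
  ],
  "delta_rot": [
    [0, 0, 0],
    [0, 0, 0],
    [0, 0, 0],
    [0, 0, 0],
    [0, 0, 0],
    [0, 0, 0]
  ],
  "jaw": [-1, -1, -1, -1, -1, -1]
}}

```text
clock: 14.83
eef_pos: [462.7, 49.9, 114.2]
eef_rot: [-0.24, 2.986, -0.796]
contact_force: [0.2, 0.7, 0.1]
finger_gap: 0.1
```

```bash
python3 - <<'E'
from h import *
from rig import sensors,optics
where(); delta(goal(loc(28,-62,66)))
d=optics.get_image("wrist"); cv2.imwrite("pics/w3.png",d["pixels"][:,:,::-1])
E
```

```text
t 14.83 tcp y/up/n [ -83.3 -104.    69.5] gap 0.1 F [0.2 0.7 0.1] F y/up/n [ 0.3 -0.5  0.5]
dpos [-111.3, -42.2, 3.6] drot [0.16, 0.1, 0.09]
```

View pics/w3.png

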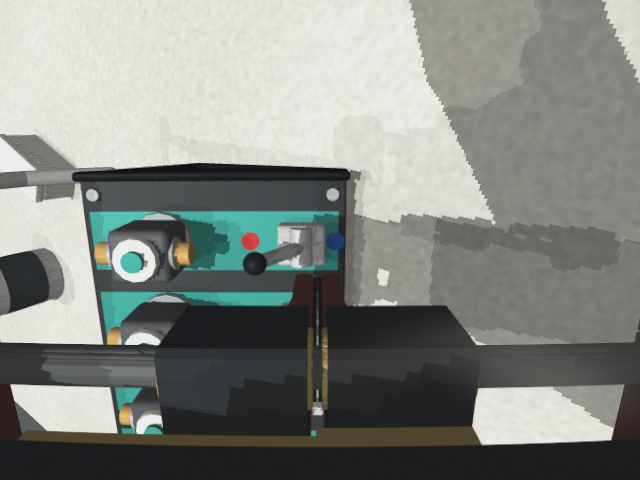

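The w3 view shows lever -84 tipped up the slope, its knob at (255,263) over by the red dot. Next is port 28.

Emit:
{"api": "play_rows", "payload": {
  "delta_pos": [
    [-20, -8, 0],
    [-40, -16, 0],
    [-60, -24, 0],
    [-80, -32, 0],
    [-100, -40, 0],
    [-111.3, -42.2, 0],
    [-111.3, -42.2, 0],
    [-111.3, -42.2, 0]
  ],
  "delta_rot": [
    [0, 0, 0],
    [0, 0, 0],
    [0, 0, 0],
    [0, 0, 0],
    [0, 0, 0],
    [0.1, 0.1, 0.1],
    [0.1, 0.1, 0.1],
    [0.1, 0.1, 0.1]
  ],
  "jaw": [-1, -1, -1, -1, -1, -1, -1, -1]
}}

```text
clock: 15.55
eef_pos: [577.4, 29.2, 132.9]
eef_rot: [-0.234, 2.989, -0.802]
contact_force: [0.1, 0.6, -0.0]
finger_gap: 0.4
```

```bash
python3 - <<'E'
from h import *
where(); delta(goal(loc(28,-62,12)))
E
```

```text
t 15.55 tcp y/up/n [ 26.7 -61.4  66.5] gap 0.4 F [ 0.1  0.6 -0. ] F y/up/n [ 0.2 -0.5  0.3]
dpos [-1.5, 0.7, 54.5] drot [-0.04, -0.19, -0.04]
```

Emit:
{"api": "play_rows", "payload": {
  "delta_pos": [
    [-1.5, 0, 14],
    [-1.5, 0, 28],
    [-1.5, 0, 42],
    [-1.5, 0, 54.5],
    [-1.5, 0, 54.5]
  ],
  "delta_rot": [
    [0, 0, 0],
    [0, 0, 0],
    [0, 0, 0],
    [0, 0, 0],
    [0, 0, 0]
  ],
  "jaw": [-1, -1, -1, -1, -1]
}}

```text
clock: 15.97
eef_pos: [580.3, 0.5, 83.5]
eef_rot: [-0.235, 2.993, -0.807]
contact_force: [0.3, -1.0, -0.5]
finger_gap: 0.5
```

Emit:
{"api": "play_rows", "payload": {
  "delta_pos": [
    [0, 5, 0],
    [0, 10, 0],
    [0, 15, 0],
    [0, 20, 0],
    [0, 25, 0],
    [0, 29, 0],
    [0, 29, 0]
  ],
  "delta_rot": [
    [0, 0, 0],
    [0, 0, 0],
    [0, 0, 0],
    [0, 0, 0],
    [0, 0, 0],
    [0, 0, 0],
    [0, 0, 0]
  ],
  "jaw": [-1, -1, -1, -1, -1, -1, -1]
}}

```text
clock: 16.55
eef_pos: [576.5, 25.9, 68.8]
eef_rot: [-0.236, 2.992, -0.807]
contact_force: [0.5, -0.7, 2.5]
finger_gap: 0.4
```

```bash
python3 - <<'E'
from h import *
where()
E
```

```text
t 16.55 tcp y/up/n [ 25.2 -90.7   9.4] gap 0.4 F [ 0.5 -0.7  2.5] F y/up/n [0.4 1.9 1.8]
```

Emit:
{"api": "play_rows", "payload": {
  "delta_pos": [
    [-1, 3, 0],
    [-1, 6, 0],
    [-1, 8, 0],
    [-1, 8, 0]
  ],
  "delta_rot": [
    [0, 0, 0],
    [0, 0, 0],
    [0, 0, 0],
    [0, 0, 0]
  ],
  "jaw": [-1, -1, -1, -1]
}}

```text
clock: 16.88
eef_pos: [576.4, 31.8, 65.0]
eef_rot: [-0.234, 2.992, -0.81]
contact_force: [0.7, -5.1, 4.2]
finger_gap: 0.2
```

Emit:
{"api": "play_rows", "payload": {
  "delta_pos": [
    [0, 2, 0],
    [0, 4, 0],
    [0, 4, 0]
  ],
  "delta_rot": [
    [0, 0, 0],
    [0, 0, 0],
    [0, 0, 0]
  ],
  "jaw": [-1, -1, -1]
}}

```text
clock: 17.13
eef_pos: [576.3, 32.0, 64.5]
eef_rot: [-0.23, 2.991, -0.818]
contact_force: [0.9, -8.8, 11.0]
finger_gap: 0.7
```

```bash
python3 - <<'E'
from h import *
where()
E
```

```text
t 17.13 tcp y/up/n [ 26.  -98.1   8.7] gap 0.7 F [ 0.9 -8.8 11. ] F y/up/n [-0.5 13.1  5.1]
```

Emit:
{"api": "play_rows", "payload": {
  "delta_pos": [
    [0, -8, 0],
    [0, -15, 0],
    [0, -15, -25],
    [0, -15, -50],
    [0, -15, -80],
    [0, -15, -110],
    [0, -15, -140],
    [0, -15, -140]
  ],
  "delta_rot": [
    [0, 0, 0],
    [0, 0, 0],
    [0, 0, 0],
    [0, 0, 0],
    [0, 0, 0],
    [0, 0, 0],
    [0, 0, 0],
    [0, 0, 0]
  ],
  "jaw": [-1, -1, -1, -1, -1, -1, -1, -1]
}}

```text
clock: 17.8
eef_pos: [570.4, 95.2, 196.9]
eef_rot: [-0.234, 2.986, -0.806]
contact_force: [0.7, 0.7, -0.1]
finger_gap: 0.4
```

Emit:
{"api": "play_rows", "payload": {
  "delta_pos": [
    [20, 15, -10],
    [40, 30, -20],
    [65, 50, -30],
    [90, 70, -45],
    [115, 90, -60],
    [140, 110, -75],
    [150, 120, -80],
    [150, 120, -80]
  ],
  "delta_rot": [
    [0, 0, 0],
    [0, 0, 0],
    [0, 0, 0],
    [0, 0, 0],
    [0, 0, 0],
    [0, 0, 0],
    [0, 0, 0],
    [0, 0, 0]
  ],
  "jaw": [-1, -1, -1, -1, -1, -1, -1, -1]
}}

```text
clock: 18.47
eef_pos: [397.1, 217.4, 205.1]
eef_rot: [-0.245, 2.986, -0.801]
contact_force: [0.6, 1.0, 0.1]
finger_gap: 0.5
```

```bash
python3 - <<'E'
from h import *
from rig import sensors,optics
where()
d=optics.get_image("top"); a=np.ascontiguousarray(d["pixels"][:,:,::-1])
cv2.imwrite("pics/top2_full.png",a)
b=cv2.imread("pics/top0.png")
f=lambda i:cv2.resize(i[155:300,265:385],None,fx=3.3,fy=3.3,interpolation=cv2.INTER_CUBIC)
cv2.imwrite("pics/cmp.png",np.hstack([f(b),f(a)]))
ys=[84,28,-28,-84]; ang=[0,-.6,0,.6]
X=[LEV-2*UP*0+Y*y+41.5*(N*np.cos(t)+UP*np.sin(t)) for y,t in zip(ys,ang)]
print("expected knob px in right crop",((proj(d,d["R"],d["t"],D2W(P,np.array(X)))-[265,155])*3.3+[396,0]).round(0).tolist())
df=np.abs(a.astype(int)-b).max(2)
for n,(x0,y0,x1,y1) in dict(vial=(150,190,180,220),box=(420,245,470,280),bottle=(430,180,480,225)).items(): print(n,df[y0:y1,x0:x1].mean().round(1))
E
```

```text
t 18.47 tcp y/up/n [-121.8 -210.8  236.2] gap 0.5 F [0.6 1.  0.1] F y/up/n [ 0.8 -0.7  0.6]
expected knob px in right crop [[447.0, 171.0], [440.0, 252.0], [473.0, 316.0], [519.0, 383.0]]
vial 8.1
box 9.0
bottle 8.2
```

View pics/cmp.png

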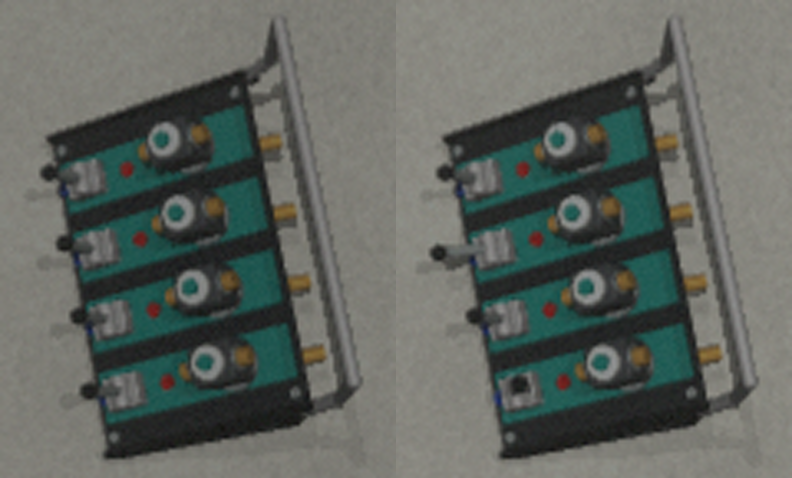

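The knobs are at (445,173), (438,253), (474,316) and (519,384). The predicted positions for 0, -0.6, 0 and +0.6 rad lie within 2 px of these. The bystander patches differ only slightly between the two pictures (8 to 9 grey levels). The arm is clear, so I'll hand in.

```bash
python3 -c "
from rig import ticket; print(ticket.finish_job())"
```

```text
the job is handed in; nothing more can be done
None
```

I pinched all four ports at 10 N, tipped the two faulty levers and handed the job in at about 18.5 s on the robot's clock (limit 61 s). The hand-in reports no verdict.

| Port (dock y, mm) | Gap under 10 N (mm) | Give per button (mm) | Finding | Lever |
|---|---|---|---|---|
| -84 | 39.8 | about 8 | tired | tipped up to red |
| -28 | 49.1 | about 3.5 | sound | left standing |
| 28 | 54.5 | about 0.75 | gummed up | tipped down to blue |
| 84 | 48.0 | about 4, the top of the sound range | sound | left standing |

- **Levers:** I pushed both until they hit their stops, at about 12 to 13 N. In the last top picture all four knobs were within 2 px (about 2 mm) of where they should be, and the two sound levers had not moved.
- **Pinch at port 28:** the first pinch was about 2 mm off-centre along the slope. I re-centred it during the same squeeze, and the gap hardly changed.
- **Bystanders:** I never moved near the vial, slide box or rinse bottle. I checked them only by comparing small picture patches before and after, which differed by 8 to 9 grey levels each. I took that as picture noise and did not measure their positions.
- **At hand-in:** the arm was well clear of the dock and touching nothing.

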